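Brief the next polishing job at the goldsmith's bench

TASK

Show the apprentice the next polishing job: first switch the dust extractor on by pushing its red-balled lever all the way over, away from you; then point straight down at the lid of the paste jar with the yellow lid, fingertips a finger's width or two above its middle, and stay there for two seconds. Then point in the same way at the middle of the pendant with the blue stone and finish there, still pointing. Do not touch or move any jar or pendant, and do not dip down to point at any of the others.

Things in the scene. Friction and masses are not known exactly. Their poses are not given: they have to be found in the camera images.
- blue_pendant: Loose round pendant, a silver-coloured disc 44 mm across and 4 mm thick with a raised blue domed stone 25 mm across in its middle, 14.4 mm high at the top of the stone; 50 g. A small hanging loop at its rim lies towards its +x. It lies flat on the cork board, about 65 to 115 mm from its neighbours. Origin: centre of its underside, so the stone's top is at z = +14.4 mm; z up.
- red_pendant: Loose round pendant, a brass disc 44 mm across and 4 mm thick with a raised red domed stone 25 mm across in its middle, 14.4 mm high at the top of the stone; 50 g. A small hanging loop at its rim lies towards its +x. It lies flat on the cork board, about 65 to 115 mm from its neighbours. Origin: centre of its underside, so the stone's top is at z = +14.4 mm; z up.
- green_pendant: Loose round pendant, a silver-coloured disc 44 mm across and 4 mm thick with a raised green domed stone 25 mm across in its middle, 14.4 mm high at the top of the stone; 50 g. A small hanging loop at its rim lies towards its +x. It lies flat on the cork board, about 65 to 115 mm from its neighbours. Origin: centre of its underside, so the stone's top is at z = +14.4 mm; z up.
- yellow_jar: Loose lidded polishing-paste jar, 56 mm across and 45 mm high, with a yellow lid; 120 g. It stands upright on the wooden stand about 80 mm from its neighbours. Origin: centre of its underside, so the top of the lid is at z = +45 mm; z up.
- white_jar: Loose lidded polishing-paste jar, 56 mm across and 45 mm high, with a white lid; 120 g. It stands upright on the wooden stand about 80 mm from its neighbours. Origin: centre of its underside, so the top of the lid is at z = +45 mm; z up.
- black_jar: Loose lidded polishing-paste jar, 56 mm across and 45 mm high, with a black lid; 120 g. It stands upright on the wooden stand about 80 mm from its neighbours. Origin: centre of its underside, so the top of the lid is at z = +45 mm; z up.
- cork_board: Cork board fixed to the bench, 160 x 260 x 12 mm (x, y, z), on which the three pendants lie in a row along its y, in any order. Origin: centre of its underside, on the bench top.
- jar_stand: Pale wooden stand fixed to the bench, 250 x 75 x 20 mm (x, y, z), on which the three jars stand in a row along its x, in any order. It is on the robot's left or right. Origin: centre of its underside, on the bench top.
- extractor_switch_base: Grey housing of the dust extractor's switch, fixed to the bench, 70 x 50 x 25 mm (x, y, z), on the other side of the board from the jar stand. Origin: centre of its underside. The lever swings in its x-z plane about a pivot 22 mm above the origin; +x of this frame, away from the robot, is the ON direction.
- extractor_switch_tip (a point): Centre of the red ball, 26 mm across, at the end of the switch's lever (10 mm thick steel rod, 70 mm from pivot to ball centre).
- extractor_switch (a joint): Angle of the switch lever, rad. 0 = OFF, leaning 0.5 rad from upright towards -x of its housing (towards the robot); 1.0 = ON, at its stop, leaning 0.5 rad towards +x. It moves with about 1 N at the ball and stays where it is left.
Things that resemble listed ones, but are neither listed nor needed, are in the scene too. Several things have the shape of the extractor_switch_base; the one meant has the colours described above. Leave any green look-alike of the yellow_jar alone.

How it is judged:
By the outcome, as a careful person would: the job done as asked, in the order asked, and still so for the second after the job is handed in, with the robot touching nothing.
It also fails if it takes over 58 s, if anything falls off the work surface, if the arm or the gripper's body presses on something with over 40 N, if the wrist force passes 120 N, or if a joint passes its speed limit or range.

ROBOT

A 6-joint arm with a two-finger parallel gripper is mounted at the origin on the work surface. World frame = base frame: x ahead of the robot, y to its left, z up, the work surface at z = 0. Lengths are in mm, angles in rad, forces in N, time in s.
With the tool pointing down it reaches from about 275 to 1000 mm from the base axis. Payload 8.4 kg.
Tool frame: the origin (TCP) lies between the finger pads, 19 mm behind the fingertips; this is the grasp point; z points along the fingers, y is the line along which they close (so a half turn about z gives the same grasp; the last joint's range is limited). The gripper opens to 85 mm and grips with 20 to 120 N. Pads are 22 mm wide; open, the fingers measure 114 mm over their backs; the gripper's body (76 mm by 85 mm) begins 54 mm behind the grasp point. The pads swing forward as they close: fully open they stand 13 mm farther back than shut.
Start: joints at [1.127, 0.353, 1.633, -0, 1.155, -0.002], TCP at [267.229, 564.993, 249.981] pointing down, gripper open.
Joint ranges: [-2.63, 2.63], [-0.92, 2.1], [0.06, 2.66], [-1.3, 4.44], [0, 2.69], [-3.02, 3.02]. Speed limits (rad/s): [2.22, 2.22, 2.79, 3.14, 3.14, 3.14].

INTERFACE

Orientations are given as [roll, pitch, yaw] about the fixed x, y, z axes, in that order (R = Rz(yaw) Ry(pitch) Rx(roll)).
In Python, from rig import r, cams gives the robot as it stands. The module is installed in compiled form; this text tells all that it offers.
- The arm moves only by the tool send_rows, never from a script. Its argument "targets" is one flat list of numbers, 7 for each row, row after row: the shift along the tool's x, y, z in m, then the turn, a rotation vector about the tool's x, y, z in rad, then the opening, from -1 (shut) to 1 (fully open). In form: [tx, ty, tz, wx, wy, wz, fingers, tx, ty, tz, wx, wy, wz, fingers, ...]. A call has 1 to 12 rows; each row is the pose to reach, as a shift and turn from the pose commanded when the call began, along the tool's axes at that moment; what a row does not reach only later rows make up. A row lasts 1/12 s, in which the tool goes at most 41.7 mm and 7.16 degrees, less where a joint would pass 70% of its speed; a pose out of reach is approached as far as the arm can. A call with a gripper value outside its range is refused whole. The fingers move at their own pace and stop on an object; "grip_force" is the grip in N (left out, the last holds). Time passes only in rows, so rows that repeat a pose let the fingers close. It gives the time, the measured TCP pose, the force, the opening and the grip force at its end, in the units of the state.
- r.sense(): the state, without advancing time (a new reading comes with each control period).
- cams.grab_frame(name): name is "scene" or "top" or "wrist"; returns a dict with "color" (480x640x3 uint8, blue, green, red), "fx", "fy", "cx", "cy" (pixels), "xyz" and "attitude" of the camera in the world. Camera axes: x right, y down, z forward; pixel columns grow to the right and rows downward; lengths in mm; the calibration is good to about 2 mm. The wrist camera is an equidistant fisheye: a pixel r from the principal point sees the ray r / f radians off the axis. A picture is of the moment at which its call begins. There is no depth.
- r.sign_off(): hands the job in; it is judged then, once.
The state is a dict: "clock": time; "qpos": joint angles; "qvel": joint speeds; "joint_efforts": joint torques, N m; "eef_pos": TCP position; "tcp_rot": TCP orientation; "contact_force": force on the tool from outside, world axes, zero at the start; "wrist_torque": the same for the moment, N m; "opening": opening from 0.0 (shut) to 1.0 (fully open); "grasp_force": force on a finger pad.
Only numpy, scipy, OpenCV 4.12 (cv2) and the standard library are available. Lean on these libraries where they do the work, as an engineer would, in place of code of your own. Each camera call takes 0.05 s, during which the arm holds its last target. There are 200 camera calls.

## Working session

There is one attempt and no reset: what is moved stays moved. The work goes in short steps, Python scripts to look and compute and a tool call to move; the robot and the scene stay as the last step left them, time stands still between calls to the robot, and variables do not carry over. Pictures are saved under pics/ and viewed, at most 10 in all, crops included, and the job is handed in when it is done.

Besides the shell and the picture viewer there is one more tool, called by a JSON object that holds its "fn" and its "kwargs", one argument or row to a line. send_rows: Moves the arm, as the interface text tells. Its arguments: {"type":"object","properties":{"targets":{"type":"array"},"grip_force":{"type":"number"}},"required":["targets"]}

```bash
mkdir -p pics
python3 - <<'E'
from rig import r,cams
import cv2
s=r.sense(); print({k:s[k] for k in("clock","eef_pos","tcp_rot","opening","contact_force")})
for n in("scene","top"):
    f=cams.grab_frame(n); cv2.imwrite(f"pics/{n}0.png",f["color"]); print(n,[f[k] for k in("fx","fy","cx","cy","xyz","attitude")])
E
```

```text
{'clock': 0.0, 'eef_pos': array([267.025982  , 564.57385618, 249.23870252]), 'tcp_rot': array([-3.14016902e+00, -2.14528990e-06,  2.69980949e+00]), 'opening': 0.9956818837945087, 'contact_force': array([-0.87263915, -0.04496361, -0.17354254])}
scene [449.57966953667864, 449.57966953667864, 321.0729446074203, 241.6865102904169, array([1174.70024944, -191.81118172,  729.7194624 ]), array([-2.31174972,  0.00843648,  1.33441603])]
top [608.5763266200433, 608.5763266200433, 312.7469610111607, 242.5722550084439, array([ 201.9688871 ,  -20.09906002, 1316.52289432]), array([-2.91599149, -0.00605834, -1.54382967])]
```

View pics/top0.png

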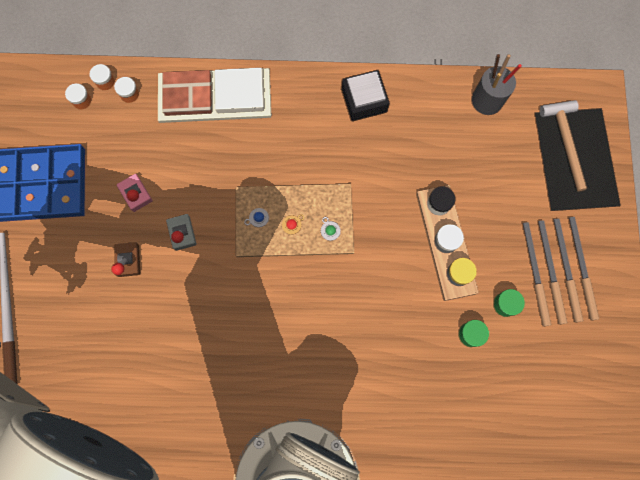

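View pics/scene0.png

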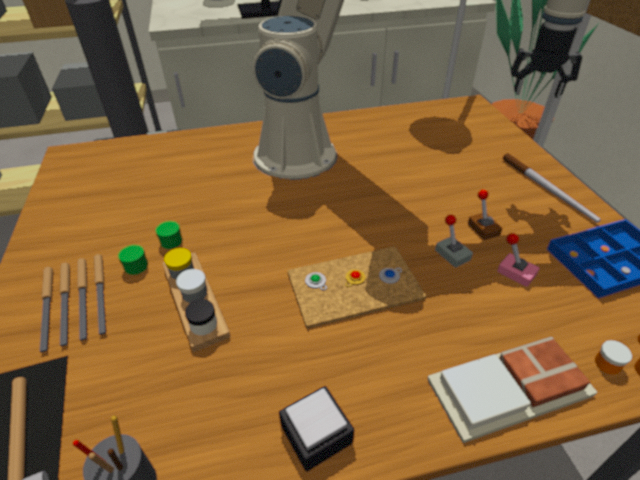

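The top view shows the grey switch near (180,233) with its ball at (178,237), and pink and brown look-alikes at (134,192) and (126,258). The blue pendant is at (259,217), red at (292,224), green at (331,230). The yellow lid is at (462,271), white at (450,238), black at (442,199). In the scene view, the grey switch ball is at (451,220), the yellow lid at (178,260) and the blue stone at (390,275).

```bash
cat > h.py <<'E'
import numpy as np, cv2
from scipy.spatial.transform import Rotation as R
from rig import r,cams
def ray(f,uv):
    d=np.array([(uv[0]-f["cx"])/f["fx"],(uv[1]-f["cy"])/f["fy"],1.])
    return np.array(f["xyz"]),R.from_euler("xyz",f["attitude"]).apply(d/np.linalg.norm(d))
def plane(f,uv,z):
    o,d=ray(f,uv); return o+d*(z-o[2])/d[2]
def tri(f,a,g,b):
    o,d=ray(f,a); p,e=ray(g,b)
    s,t=np.linalg.lstsq(np.c_[d,-e],p-o,rcond=None)[0]
    return (o+s*d+p+t*e)/2, np.linalg.norm(o+s*d-p-t*e)
def blob(f,box,lo,hi,lo2=None,hi2=None):
    x0,y0,x1,y1=box; hsv=cv2.cvtColor(f["color"][y0:y1,x0:x1],cv2.COLOR_BGR2HSV)
    m=cv2.inRange(hsv,lo,hi)
    if lo2: m|=cv2.inRange(hsv,lo2,hi2)
    c=max(cv2.findContours(m,0,2)[0],key=cv2.contourArea)
    M=cv2.moments(c); (cx,cy),rad=cv2.minEnclosingCircle(c)
    return np.array([M["m10"]/M["m00"]+x0,M["m01"]/M["m00"]+y0]),rad,M["m00"],c+[x0,y0]
RED=((0,120,60),(8,255,255),(172,120,60),(180,255,255))
YEL=((22,120,90),(34,255,255)); BLU=((100,90,30),(130,255,255))
E
python3 - <<'E'
from h import *
np.set_printoptions(precision=1,suppress=True)
t=cams.grab_frame("top"); s=cams.grab_frame("scene")
for n,bt,bs,c,z in(("ball",(165,215,196,250),(438,208,464,232),RED,83.4),("yel",(440,250,485,290),(160,240,195,275),YEL,65),("blue",(245,205,272,229),(378,264,402,286),BLU,24)):
    a=blob(t,bt,*c); b=blob(s,bs,*c)
    print(n,a[:3],b[:3],tri(t,a[0],s,b[0]),plane(t,a[0],z),plane(s,b[0],z))
# grey housing
a=blob(t,(155,205,205,260),(0,0,40),(180,75,255)); print("house",a[:3],plane(t,a[0],25),cv2.minAreaRect(a[3]))
print([plane(t,q,25)[:2] for q in cv2.boxPoints(cv2.minAreaRect(a[3]))])
cr=np.hstack([cv2.resize(t["color"][205:260,150:215],(390,330),interpolation=2),cv2.resize(s["color"][205:270,430:478],(390,330*390//390),interpolation=2)])
cv2.imwrite("pics/c1.png",cr)
E
```

```text
ball (array([177.1, 236.4]), 6.18475866317749, 98.0) (array([450.2, 219.7]), 5.099119663238525, 63.0) (array([489.8, 262.7,  87. ]), np.float64(1.8770281932221113)) [490.3 262.6  83.4] [486.  266.3  83.4]
yel (array([462.3, 270.7]), 13.399205207824707, 518.0) (array([177.1, 258. ]), 13.777365684509277, 458.0) (array([ 438.6, -335.1,   61.3]), np.float64(0.16571768715257426)) [ 437.8 -334.1   65. ] [ 442.7 -334.4   65. ]
blue (array([258.4, 216.5]), 5.039011001586914, 65.5) (array([389.5, 273.4]), 4.743516445159912, 49.0) (array([555.2, 102.3,  21.5]), np.float64(2.1468220905353532)) [554.2 101.1  24. ] [557.6 102.4  24. ]
house (array([181.7, 230.6]), 18.82457733154297, 567.5) [517.1 267.   25. ] ((180.7058868408203, 231.8235626220703), (32.49977111816406, 23.768491744995117), 75.96376037597656)
[array([542.5, 305. ]), array([557. , 255.4]), array([486.6, 233.2]), array([472.3, 282.2])]
```

View pics/c1.png

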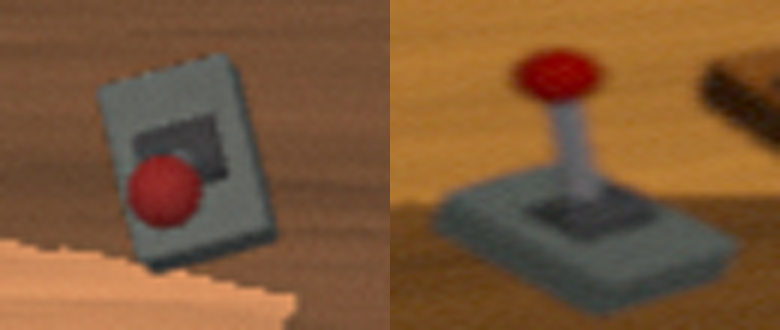

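The crop shows the grey housing turned by about +0.3 rad. Its ball is on the robot side at OFF, at about (490,263,85). I'll push along yaw 0.3 with shut fingers, finger line along the push.

```bash
cat >> h.py <<'E'
def delta(x,y,z,yaw):
    s=r.sense(); A=R.from_euler("xyz",s["tcp_rot"]); B=R.from_euler("xyz",[np.pi,0,yaw])
    print("t",s["clock"],"pos",s["eef_pos"].round(1),s["tcp_rot"].round(3),"F",s["contact_force"].round(1),"open",s["opening"])
    print("shift m",(A.inv().apply(np.array([x,y,z])-s["eef_pos"])/1000).round(4),"rot",(A.inv()*B).as_rotvec().round(3))
E
python3 -c "
from h import *
delta(430,244,250,1.87)"
```

```text
t 0.2 pos [267.1 564.7 249.5] [-3.141 -0.     2.7  ] F [-0.3  0.4 -1.3] open 0.9970226712072975
shift m [-0.2844 -0.2203 -0.0003] rot [-0.001  0.     0.83 ]
```

{"fn": "send_rows", "kwargs": {
  "targets": [-0.284, -0.22, 0, 0, 0, 0.83, -1, -0.284, -0.22, 0, 0, 0, 0.83, -1, -0.284, -0.22, 0, 0, 0, 0.83, -1, -0.284, -0.22, 0, 0, 0, 0.83, -1, -0.284, -0.22, 0, 0, 0, 0.83, -1, -0.284, -0.22, 0, 0, 0, 0.83, -1, -0.284, -0.22, 0, 0, 0, 0.83, -1, -0.284, -0.22, 0, 0, 0, 0.83, -1, -0.284, -0.22, 0, 0, 0, 0.83, -1, -0.284, -0.22, 0, 0, 0, 0.83, -1, -0.284, -0.22, 0, 0, 0, 0.83, -1, -0.284, -0.22, 0, 0, 0, 0.83, -1],
  "grip_force": 20
}}

```text
clock: 1.2
eef_pos: [429.8, 245.0, 250.0]
tcp_rot: [-3.142, -0.0, 1.869]
contact_force: [-0.9, 0.1, -0.0]
opening: -0.0
grasp_force: 0.0
```

```bash
python3 -c "
from h import *
delta(430,244,90,1.87)"
```

```text
t 1.2 pos [429.8 245.  250. ] [-3.142 -0.     1.869] F [-0.9  0.1 -0. ] open -0.00032414380316516875
shift m [-1.0e-03 -1.0e-04  1.6e-01] rot [-0.    -0.    -0.001]
```

{"fn": "send_rows", "kwargs": {
  "targets": [0, 0, 0.04, 0, 0, 0, -1, 0, 0, 0.08, 0, 0, 0, -1, 0, 0, 0.12, 0, 0, 0, -1, 0, 0, 0.145, 0, 0, 0, -1, 0, 0, 0.16, 0, 0, 0, -1, 0, 0, 0.16, 0, 0, 0, -1, 0, 0, 0.16, 0, 0, 0, -1]
}}

```text
clock: 1.78
eef_pos: [429.0, 245.5, 89.5]
tcp_rot: [-3.14, 0.0, 1.871]
contact_force: [-0.2, 0.7, 0.6]
opening: 0.003
grasp_force: 0.0
```

Run:
```python
from h import *
delta(523,273,90,1.87)
t=cams.grab_frame("top")["color"]; s=cams.grab_frame("scene")["color"]
cv2.imwrite("pics/c2.png",np.hstack([cv2.resize(t[190:280,140:240],(400,360),interpolation=2),cv2.resize(s[170:270,400:500],(360,360),interpolation=2)]))
```

```text
t 1.7833 pos [429.  245.5  89.5] [-3.14   0.     1.871] F [-0.2  0.7  0.6] open 0.0026130740347572435
shift m [-0.0016  0.0979 -0.0007] rot [-0.002  0.     0.001]
```

View pics/c2.png

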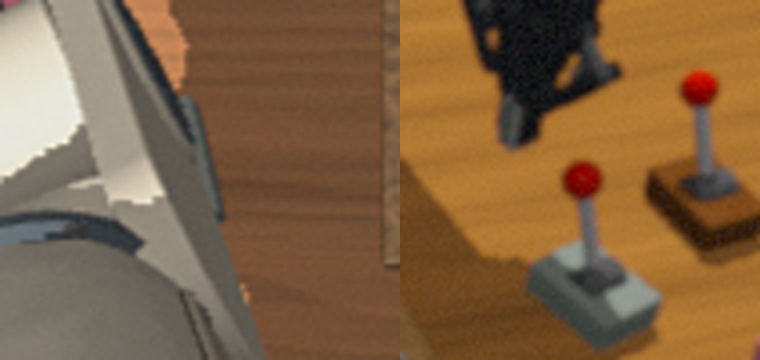

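The fingers are shut and stand behind the grey lever's ball, which is at crop (582,180). The brown switch is well clear. Next I push along tool +y.

{"fn": "send_rows", "kwargs": {
  "targets": [-0.0015, 0.012, -0.003, 0, 0, 0, -1, -0.0015, 0.024, -0.003, 0, 0, 0, -1, -0.0015, 0.034, -0.003, 0, 0, 0, -1, -0.0015, 0.042, -0.003, 0, 0, 0, -1, -0.0015, 0.05, -0.003, 0, 0, 0, -1, -0.0015, 0.058, -0.003, 0, 0, 0, -1, -0.0015, 0.066, -0.003, 0, 0, 0, -1, -0.0015, 0.074, -0.003, 0, 0, 0, -1, -0.0015, 0.08, -0.003, 0, 0, 0, -1, -0.0015, 0.086, -0.003, 0, 0, 0, -1, -0.0015, 0.09, -0.003, 0, 0, 0, -1, -0.0015, 0.09, -0.003, 0, 0, 0, -1]
}}

```text
clock: 2.88
eef_pos: [517.2, 270.0, 92.9]
tcp_rot: [3.141, -0.0, 1.87]
contact_force: [0.3, -0.6, 0.1]
opening: 0.002
grasp_force: 0.0
```

{"fn": "send_rows", "kwargs": {
  "targets": [0, 0.002, 0, 0, 0, 0, -1, 0, 0.004, 0, 0, 0, 0, -1, 0, 0.004, 0, 0, 0, 0, -1]
}}

```text
clock: 3.13
eef_pos: [520.3, 271.0, 93.0]
tcp_rot: [-3.142, 0.0, 1.87]
contact_force: [-1.1, -0.4, -0.0]
opening: -0.006
grasp_force: 0.2
```

Run:
```python
from h import *
s=cams.grab_frame("scene"); c=s["color"]
a=blob(s,(438,205,475,245),*RED); print(a[0],a[2],plane(s,a[0],83.4))
cv2.imwrite("pics/c3.png",cv2.resize(c[160:270,400:510],(550,550),interpolation=2))
```

```text
[469.14371257 233.79241517] 83.5 [539.83339685 284.88205501  83.4       ]
```

View pics/c3.png

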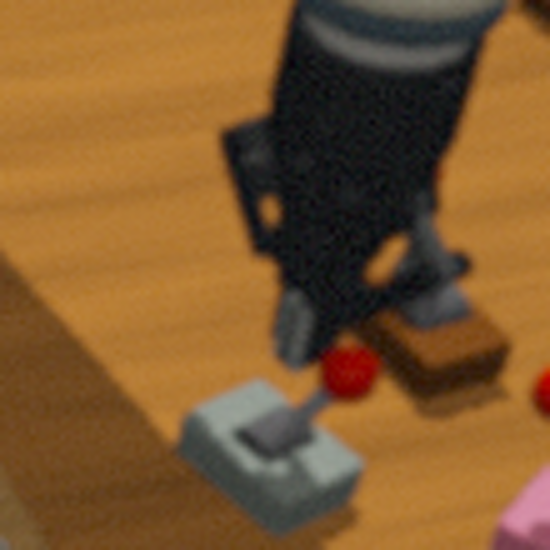

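The ball has moved about 57 of 67 mm and the lever now leans away, with about 10 mm left. I'll keep pushing gently until the stop.

{"fn": "send_rows", "kwargs": {
  "targets": [0, 0.003, 0, 0, 0, 0, -1, 0, 0.006, 0, 0, 0, 0, -1, 0, 0.007, 0, 0, 0, 0, -1, 0, 0.007, 0, 0, 0, 0, -1]
}}

```text
clock: 3.52
eef_pos: [525.1, 272.4, 92.7]
tcp_rot: [-3.137, 0.0, 1.87]
contact_force: [-7.6, -0.9, 5.4]
opening: -0.001
grasp_force: 4.5
```

{"fn": "send_rows", "kwargs": {
  "targets": [0, 0.001, 0, 0, 0, 0, -1, 0, 0.002, 0, 0, 0, 0, -1, 0, 0.002, 0, 0, 0, 0, -1]
}}

```text
clock: 3.77
eef_pos: [525.5, 272.5, 92.5]
tcp_rot: [-3.134, 0.001, 1.87]
contact_force: [-14.8, -3.3, 9.2]
opening: 0.003
grasp_force: 7.7
```

{"fn": "send_rows", "kwargs": {
  "targets": [0, 0.001, 0, 0, 0, 0, -1, 0, 0.002, 0, 0, 0, 0, -1, 0, 0.002, 0, 0, 0, 0, -1]
}}

```text
clock: 4.02
eef_pos: [525.8, 272.6, 92.4]
tcp_rot: [-3.131, 0.001, 1.87]
contact_force: [-19.6, -5.1, 15.0]
opening: 0.002
grasp_force: 11.1
```

Run:
```python
from h import *
delta(530,274,93,1.87)
s=cams.grab_frame("scene"); a=blob(s,(438,205,485,250),*RED); print(a[0],a[2],plane(s,a[0],83.4))
```

```text
t 4.0167 pos [525.8 272.6  92.4] [-3.131e+00  1.000e-03  1.870e+00] F [-19.6  -5.1  15. ] open 0.0015705293987760506
shift m [ 0.0001  0.0044 -0.0006] rot [-0.011  0.001 -0.   ]
[470.4026975 235.3911368] 86.5 [545.24119165 285.06242747  83.4       ]
```

The force rises steeply, so the lever is at its stop. I'll back off and lift.

{"fn": "send_rows", "kwargs": {
  "targets": [0, -0.008, 0, 0, 0, 0, -1, 0, -0.025, 0, 0, 0, 0, -1, 0, -0.05, 0, 0, 0, 0, -1, 0, -0.07, -0.02, 0, 0, 0, -1, 0, -0.08, -0.06, 0, 0, 0, -1, 0, -0.08, -0.1, 0, 0, 0, -1, 0, -0.08, -0.14, 0, 0, 0, -1, 0, -0.08, -0.16, 0, 0, 0, -1, 0, -0.08, -0.16, 0, 0, 0, -1]
}}

```text
clock: 4.82
eef_pos: [457.0, 252.1, 258.6]
tcp_rot: [3.132, -0.002, 1.87]
contact_force: [0.9, -1.2, 0.2]
opening: 0.001
grasp_force: 0.0
```

Run:
```python
from h import *
s=cams.grab_frame("scene"); a=blob(s,(438,205,485,250),*RED); print(a[0],a[2],plane(s,a[0],83.4))
delta(438,-334,250,0.93)
```

```text
[470.77325581 235.62790698] 86.0 [546.1344977  285.47182587  83.4       ]
t 4.8667 pos [456.  251.5 255.9] [ 3.135e+00 -1.000e-03  1.870e+00] F [-0.4  0.1 -0.5] open -0.002480770087932314
shift m [-0.5543 -0.1897  0.004 ] rot [ 0.005 -0.004  0.94 ]
```

Run:
```python
from h import *
s=cams.grab_frame("scene"); t=cams.grab_frame("top")
cv2.imwrite("pics/c4.png",np.hstack([cv2.resize(t["color"][190:280,140:240],(400,360),interpolation=2),cv2.resize(s["color"][200:270,430:500],(360,360),interpolation=2)]))
```

```text
(no output)
```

View pics/c4.png

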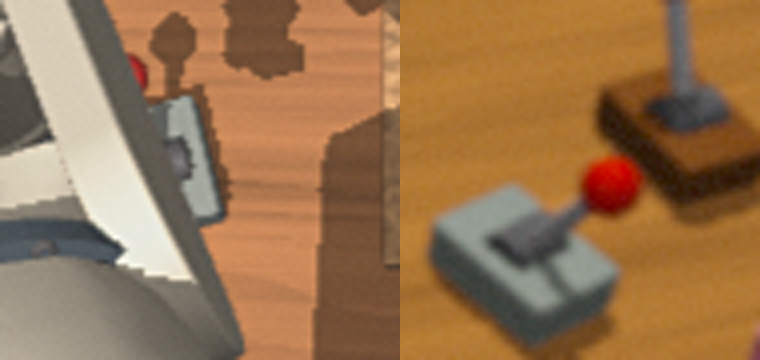

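{"fn": "send_rows", "kwargs": {
  "targets": [-0.04, -0.014, 0, 0, 0, 0.08, -1, -0.08, -0.028, 0, 0, 0, 0.16, -1, -0.12, -0.042, 0, 0, 0, 0.24, -1, -0.16, -0.055, 0, 0, 0, 0.32, -1, -0.2, -0.069, 0, 0, 0, 0.4, -1, -0.22, -0.076, 0, 0, 0, 0.45, -1, -0.22, -0.076, 0, 0, 0, 0.45, -1]
}}

```text
clock: 5.55
eef_pos: [445.1, 14.2, 251.2]
tcp_rot: [-3.139, 0.002, 1.413]
contact_force: [0.5, 0.3, -0.2]
opening: -0.003
grasp_force: 0.0
```

Run:
```python
from h import *
s=cams.grab_frame("scene"); t=cams.grab_frame("top")
a=blob(t,(150,205,200,250),*RED);b=blob(s,(438,205,485,250),*RED)
print(a[:3],b[:3],plane(t,a[0],83.4),tri(t,a[0],s,b[0]))
delta(438,-334,250,0.93)
```

```text
(array([170.33876812, 209.36594203]), 6.227373123168945, 92.0) (array([470.79919679, 235.47590361]), 6.534786701202393, 83.0) [548.19205514 281.25514755  83.4       ] (array([548.14531002, 282.1162019 ,  85.98263365]), np.float64(3.108827687630811))
t 5.65 pos [445.7  17.2 251.6] [-3.139  0.     1.418] F [ 0.9  0.8 -1.3] open 0.00027002335984817257
shift m [-0.3483  0.046   0.0015] rot [-0.002  0.001  0.488]
```

The ball now stands at (548,281), which is the expected ON position, so the switch is fully over. Next is the yellow lid at (439,-335,65).

{"fn": "send_rows", "kwargs": {
  "targets": [-0.04, 0.005, 0, 0, 0, 0.06, -1, -0.08, 0.01, 0, 0, 0, 0.12, -1, -0.12, 0.016, 0, 0, 0, 0.18, -1, -0.16, 0.021, 0, 0, 0, 0.24, -1, -0.2, 0.026, 0, 0, 0, 0.3, -1, -0.24, 0.032, 0, 0, 0, 0.36, -1, -0.28, 0.037, 0, 0, 0, 0.42, -1, -0.32, 0.042, 0, 0, 0, 0.46, -1, -0.349, 0.046, 0, 0, 0, 0.488, -1, -0.349, 0.046, 0, 0, 0, 0.488, -1, -0.349, 0.046, 0, 0, 0, 0.488, -1]
}}

```text
clock: 6.57
eef_pos: [439.7, -334.0, 251.6]
tcp_rot: [-3.14, -0.0, 0.932]
contact_force: [0.1, 0.8, 0.5]
opening: 0.0
grasp_force: 0.0
```

Run:
```python
from h import *
delta(439,-335,106,0.93)
w=cams.grab_frame("wrist"); cv2.imwrite("pics/w1.png",w["color"])
```

```text
t 6.5667 pos [ 439.7 -334.   251.6] [-3.14  -0.     0.932] F [0.1 0.8 0.5] open 0.000307774370046791
shift m [-0.0013  0.0003  0.1456] rot [-0.002 -0.     0.002]
```

View pics/w1.png

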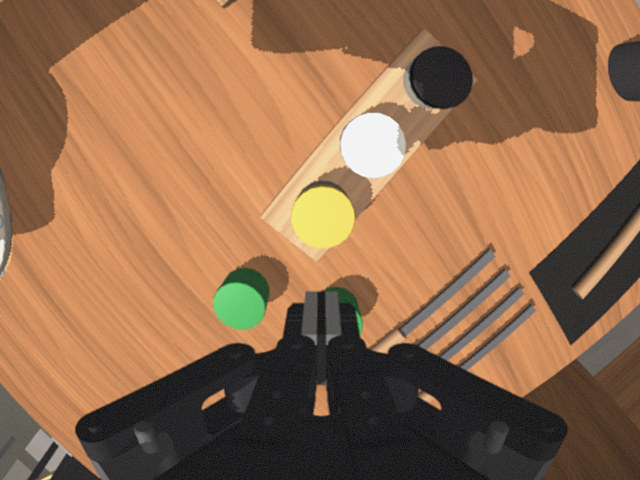

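The wrist view shows the yellow lid at (323,216), with white and black behind it and the shut fingertips at (321,295). I'll cross-check the lid position with the fisheye ray.

```bash
cat >> h.py <<'E'
def fish(f,uv,z):
    v=np.array([(uv[0]-f["cx"])/f["fx"],(uv[1]-f["cy"])/f["fy"]]); th=np.linalg.norm(v)
    d=R.from_euler("xyz",f["attitude"]).apply(np.r_[v/th*np.sin(th),np.cos(th)])
    o=np.array(f["xyz"]); return o+d*(z-o[2])/d[2]
E
python3 - <<'E'
from h import *
w=cams.grab_frame("wrist")
a=blob(w,(270,170,370,260),*YEL); print(a[:3],fish(w,a[0],65),w["xyz"])
c=cv2.minEnclosingCircle(a[3])[0]; print(c,fish(w,c,65))
E
```

```text
(array([323.12704423, 217.14734936]), 31.938785552978516, 3037.0) [ 439.39760214 -334.24292624   65.        ] [ 485.84587069 -269.88429852  377.45882746]
(323.14825439453125, 216.93833923339844) [ 439.5235623  -334.10346675   65.        ]
```

The three views agree at (439,-334.5). I'll go down and hold for over two seconds.

{"fn": "send_rows", "kwargs": {
  "targets": [0, 0, 0.04, 0, 0, 0, -1, 0, 0, 0.08, 0, 0, 0, -1, 0, 0, 0.11, 0, 0, 0, -1, -0.001, 0, 0.135, 0, 0, 0, -1, -0.001, 0, 0.145, 0, 0, 0, -1, -0.001, 0, 0.145, 0, 0, 0, -1, -0.001, 0, 0.145, 0, 0, 0, -1]
}}

```text
clock: 7.25
eef_pos: [439.4, -334.0, 108.5]
tcp_rot: [-3.141, -0.0, 0.933]
contact_force: [-0.1, -0.3, 0.9]
opening: -0.002
grasp_force: 0.0
```

{"fn": "send_rows", "kwargs": {
  "targets": [0, 0, 0, 0, 0, 0, -1, 0, 0, 0, 0, 0, 0, -1, 0, 0, 0, 0, 0, 0, -1, 0, 0, 0, 0, 0, 0, -1, 0, 0, 0, 0, 0, 0, -1, 0, 0, 0, 0, 0, 0, -1, 0, 0, 0, 0, 0, 0, -1, 0, 0, 0, 0, 0, 0, -1, 0, 0, 0, 0, 0, 0, -1, 0, 0, 0, 0, 0, 0, -1, 0, 0, 0, 0, 0, 0, -1, 0, 0, 0, 0, 0, 0, -1]
}}

```text
clock: 8.25
eef_pos: [438.8, -334.7, 107.9]
tcp_rot: [-3.141, 0.0, 0.932]
contact_force: [0.8, 0.0, -0.2]
opening: 0.001
grasp_force: 0.0
```

{"fn": "send_rows", "kwargs": {
  "targets": [0, 0, 0, 0, 0, 0, -1, 0, 0, 0, 0, 0, 0, -1, 0, 0, 0, 0, 0, 0, -1, 0, 0, 0, 0, 0, 0, -1, 0, 0, 0, 0, 0, 0, -1, 0, 0, 0, 0, 0, 0, -1, 0, 0, 0, 0, 0, 0, -1, 0, 0, 0, 0, 0, 0, -1, 0, 0, 0, 0, 0, 0, -1, 0, 0, 0, 0, 0, 0, -1, 0, 0, 0, 0, 0, 0, -1, 0, 0, 0, 0, 0, 0, -1]
}}

```text
clock: 9.25
eef_pos: [438.8, -334.8, 108.0]
tcp_rot: [-3.142, -0.0, 0.932]
contact_force: [0.2, -0.1, -0.0]
opening: -0.003
grasp_force: 0.0
```

{"fn": "send_rows", "kwargs": {
  "targets": [0, 0, 0, 0, 0, 0, -1, 0, 0, 0, 0, 0, 0, -1, 0, 0, 0, 0, 0, 0, -1, 0, 0, 0, 0, 0, 0, -1, 0, 0, 0, 0, 0, 0, -1, 0, 0, 0, 0, 0, 0, -1]
}}

```text
clock: 9.75
eef_pos: [438.8, -334.7, 108.0]
tcp_rot: [-3.142, -0.0, 0.932]
contact_force: [0.8, 0.0, -1.0]
opening: -0.003
grasp_force: 0.0
```

{"fn": "send_rows", "kwargs": {
  "targets": [0, 0, -0.02, 0, 0, 0, -1, 0, 0, -0.06, 0, 0, 0, -1, 0, 0, -0.1, 0, 0, 0, -1, 0, 0, -0.13, 0, 0, 0, -1, 0, 0, -0.145, 0, 0, 0, -1, 0, 0, -0.145, 0, 0, 0, -1]
}}

```text
clock: 10.25
eef_pos: [440.5, -336.0, 257.3]
tcp_rot: [3.135, 0.0, 0.932]
contact_force: [0.5, -0.8, 0.5]
opening: 0.002
grasp_force: 0.0
```

Run:
```python
from h import *
delta(555,102,250,1.75)
t=cams.grab_frame("top"); a=blob(t,(245,205,272,229),*BLU); print(a[:3],plane(t,a[0],22))
```

```text
t 10.25 pos [ 440.5 -336.   257.3] [3.135 0.    0.932] F [ 0.5 -0.8  0.5] open 0.0017219844642634903
shift m [ 0.4199 -0.1693  0.0061] rot [ 0.007  0.003 -0.818]
(array([258.49868766, 216.58792651]), 4.94984769821167, 63.5) [554.49919611 101.11024685  22.        ]
```

{"fn": "send_rows", "kwargs": {
  "targets": [0.037, -0.015, 0, 0, 0, -0.07, -1, 0.074, -0.03, 0, 0, 0, -0.14, -1, 0.111, -0.045, 0, 0, 0, -0.21, -1, 0.148, -0.06, 0, 0, 0, -0.28, -1, 0.185, -0.075, 0, 0, 0, -0.35, -1, 0.222, -0.09, 0, 0, 0, -0.42, -1, 0.259, -0.104, 0, 0, 0, -0.49, -1, 0.296, -0.119, 0, 0, 0, -0.56, -1, 0.333, -0.134, 0, 0, 0, -0.63, -1, 0.37, -0.149, 0, 0, 0, -0.7, -1, 0.4, -0.161, 0, 0, 0, -0.77, -1, 0.42, -0.169, 0, 0, 0, -0.818, -1]
}}

```text
clock: 11.3
eef_pos: [553.2, 106.2, 251.1]
tcp_rot: [-3.139, -0.001, 1.755]
contact_force: [-0.1, 0.8, 0.9]
opening: -0.003
grasp_force: 0.0
```

{"fn": "send_rows", "kwargs": {
  "targets": [0, 0, 0, 0, 0, 0, -1, 0, 0, 0, 0, 0, 0, -1, 0, 0, 0, 0, 0, 0, -1]
}}

```text
clock: 11.55
eef_pos: [552.8, 102.6, 251.6]
tcp_rot: [-3.139, 0.0, 1.749]
contact_force: [0.3, -0.5, -0.1]
opening: -0.001
grasp_force: 0.0
```

Run:
```python
from h import *
w=cams.grab_frame("wrist"); cv2.imwrite("pics/w2.png",w["color"])
a=blob(w,(200,120,440,290),*BLU); print(a[:3],fish(w,a[0],22))
delta(555,101.5,65,1.75)
```

```text
(array([323.85471204, 206.14528796]), 11.561944007873535, 382.0) [554.94129767 102.2513159   22.        ]
t 11.6 pos [552.9 102.2 252. ] [-3.14   0.     1.749] F [-0.3  0.3 -0.7] open -0.0003759841293518367
shift m [-0.001   0.0023  0.187 ] rot [-0.002  0.    -0.001]
```

View pics/w2.png

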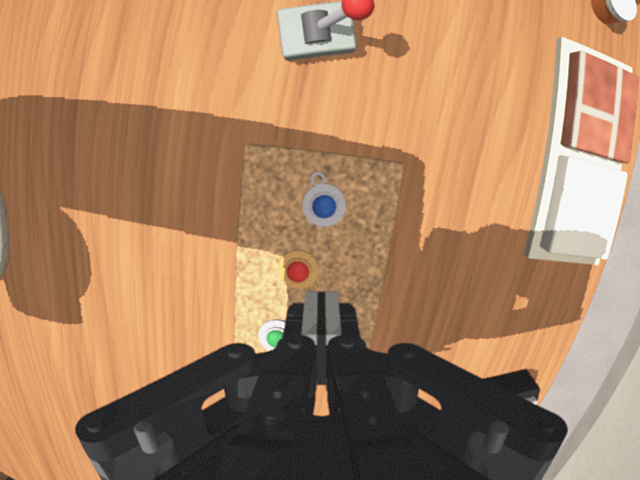

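The wrist view shows the blue stone at (324,206), red at (298,271), green at (276,339), and the switch leaning to ON. The views agree on (555,102) for blue, with the stone top at z=26.4.

{"fn": "send_rows", "kwargs": {
  "targets": [0, 0.001, 0.04, 0, 0, 0, -1, 0, 0.002, 0.08, 0, 0, 0, -1, 0, 0.002, 0.12, 0, 0, 0, -1, 0, 0.002, 0.15, 0, 0, 0, -1, 0, 0.002, 0.17, 0, 0, 0, -1, 0, 0.002, 0.182, 0, 0, 0, -1, 0, 0.002, 0.186, 0, 0, 0, -1, 0, 0.002, 0.186, 0, 0, 0, -1, 0, 0.002, 0.186, 0, 0, 0, -1, 0, 0.002, 0.186, 0, 0, 0, -1]
}}

```text
clock: 12.43
eef_pos: [556.7, 103.5, 68.5]
tcp_rot: [3.139, 0.0, 1.749]
contact_force: [0.3, 0.2, -0.4]
opening: 0.001
grasp_force: 0.0
```

{"fn": "send_rows", "kwargs": {
  "targets": [0, 0, 0, 0, 0, 0, -1, 0, 0, 0, 0, 0, 0, -1, 0, 0, 0, 0, 0, 0, -1, 0, 0, 0, 0, 0, 0, -1, 0, 0, 0, 0, 0, 0, -1, 0, 0, 0, 0, 0, 0, -1, 0, 0, 0, 0, 0, 0, -1, 0, 0, 0, 0, 0, 0, -1, 0, 0, 0, 0, 0, 0, -1, 0, 0, 0, 0, 0, 0, -1, 0, 0, 0, 0, 0, 0, -1, 0, 0, 0, 0, 0, 0, -1]
}}

```text
clock: 13.43
eef_pos: [555.6, 103.5, 67.0]
tcp_rot: [-3.142, 0.0, 1.75]
contact_force: [-0.3, 1.0, -0.2]
opening: 0.001
grasp_force: 0.0
```

{"fn": "send_rows", "kwargs": {
  "targets": [0, 0, 0, 0, 0, 0, -1, 0, 0, 0, 0, 0, 0, -1, 0, 0, 0, 0, 0, 0, -1, 0, 0, 0, 0, 0, 0, -1, 0, 0, 0, 0, 0, 0, -1, 0, 0, 0, 0, 0, 0, -1, 0, 0, 0, 0, 0, 0, -1, 0, 0, 0, 0, 0, 0, -1, 0, 0, 0, 0, 0, 0, -1, 0, 0, 0, 0, 0, 0, -1, 0, 0, 0, 0, 0, 0, -1, 0, 0, 0, 0, 0, 0, -1]
}}

```text
clock: 14.43
eef_pos: [555.6, 103.5, 67.0]
tcp_rot: [3.142, 0.0, 1.75]
contact_force: [-0.8, 0.2, -0.3]
opening: 0.001
grasp_force: 0.0
```

Run:
```python
from h import *
delta(555,102,67,1.75)
s=cams.grab_frame("scene")
cv2.imwrite("pics/c5.png",cv2.resize(s["color"][190:310,340:500],(640,480),interpolation=2))
```

```text
t 14.4333 pos [555.6 103.5  67. ] [3.142 0.    1.75 ] F [-0.8  0.2 -0.3] open 0.0009360899655754306
shift m [-0.0014 -0.0008 -0.    ] rot [ 0.  0. -0.]
```

View pics/c5.png

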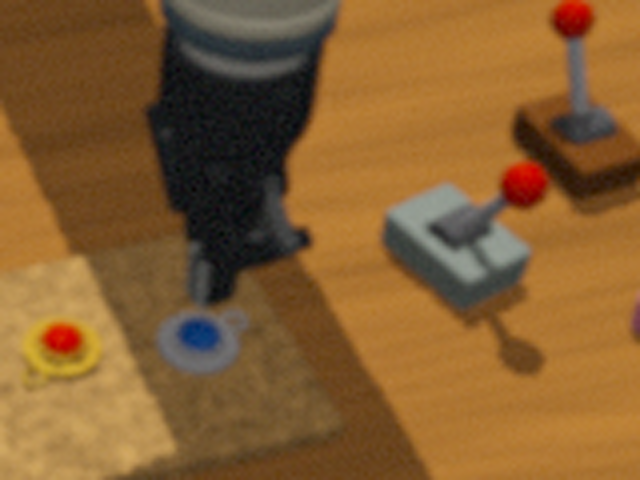

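The crop shows the shut fingertips at (212,298), just above the blue stone at (200,335), with nothing touching and the lever ON. I'll nudge by 1.5 mm to centre, hold, then hand in.

{"fn": "send_rows", "kwargs": {
  "targets": [-0.0015, -0.001, 0, 0, 0, 0, -1, -0.0015, -0.001, 0, 0, 0, 0, -1, -0.0015, -0.001, 0, 0, 0, 0, -1, -0.0015, -0.001, 0, 0, 0, 0, -1, -0.0015, -0.001, 0, 0, 0, 0, -1, -0.0015, -0.001, 0, 0, 0, 0, -1, -0.0015, -0.001, 0, 0, 0, 0, -1, -0.0015, -0.001, 0, 0, 0, 0, -1, -0.0015, -0.001, 0, 0, 0, 0, -1, -0.0015, -0.001, 0, 0, 0, 0, -1, -0.0015, -0.001, 0, 0, 0, 0, -1, -0.0015, -0.001, 0, 0, 0, 0, -1]
}}

```text
clock: 15.48
eef_pos: [554.8, 101.9, 67.0]
tcp_rot: [-3.142, -0.0, 1.75]
contact_force: [0.2, 0.4, 0.2]
opening: -0.003
grasp_force: 0.0
```

{"fn": "send_rows", "kwargs": {
  "targets": [0, 0, 0, 0, 0, 0, -1, 0, 0, 0, 0, 0, 0, -1, 0, 0, 0, 0, 0, 0, -1, 0, 0, 0, 0, 0, 0, -1, 0, 0, 0, 0, 0, 0, -1, 0, 0, 0, 0, 0, 0, -1, 0, 0, 0, 0, 0, 0, -1, 0, 0, 0, 0, 0, 0, -1, 0, 0, 0, 0, 0, 0, -1, 0, 0, 0, 0, 0, 0, -1, 0, 0, 0, 0, 0, 0, -1, 0, 0, 0, 0, 0, 0, -1]
}}

```text
clock: 16.48
eef_pos: [554.8, 101.9, 67.0]
tcp_rot: [-3.142, -0.0, 1.75]
contact_force: [-0.1, 0.6, -0.1]
opening: -0.002
grasp_force: 0.0
```

```bash
python3 -c "
from h import *
delta(555,102,67,1.75); print(r.sign_off())"
```

```text
t 16.4833 pos [554.8 101.9  67. ] [-3.142 -0.     1.75 ] F [-0.1  0.6 -0.1] open -0.0015279420013988433
shift m [ 0.0001  0.0002 -0.    ] rot [-0. -0. -0.]
the job is handed in; nothing more can be done
None
```

I pushed the extractor lever to its ON stop, pointed about 24 mm above the yellow lid for 2.5 s, and handed in at 16.5 s still pointing about 22 mm above the blue stone; no jar or pendant was touched.

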